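# Lock the burnishing head into the bayonet chuck

## Robot

A 6-joint arm with a two-finger parallel gripper is mounted at the origin on a cart in front of the work surface, level with it; the furniture and walls round the work are solid. World frame = base frame: x ahead of the robot, y to its left, z up, the work surface at z = 0. Lengths are in m, angles in rad, forces in N, time in s.
With the tool pointing down it reaches from about 0.375 to 0.9 m from the base axis. Payload 3.1 kg.
Tool frame: the origin (TCP) lies midway between the tips of the shut fingers; the grasp point (between the pads) lies 19 mm behind it; z points along the fingers, x is the direction in which the jaws open and shut, and the axes are right-handed (so a half turn about z gives the same grasp; the last joint's range is limited). The gripper opens to 87 mm and grips with 3 to 60 N. Pads are 19 mm wide; open, the fingers measure 117 mm over their backs; the gripper's body (75 mm by 190 mm) begins 51 mm behind the grasp point.
Start: joints at [1.022, 0.527, 1.433, -0, 1.181, -0.178], TCP at [0.226, 0.583, 0.191] pointing down, gripper open.
Joint ranges: [-3.08, 3.08], [-0.75, 2.2], [0.22, 2.44], [-1.43, 4.57], [0, 2.65], [-2.85, 2.85]. Speed limits (rad/s): [2.79, 2.79, 3.14, 3.14, 3.14, 3.14].

## Interface

Orientations are given as a unit quaternion [x, y, z, w].
In Python, from rig import * gives the robot as it stands.
- The arm moves only by the tool drive_tool, never from a script. Its argument "plan" is a list of rows, each an object with "offset": the shift along the tool's x, y, z in cm, a list of three; "delta_rot": the turn, a rotation vector about the tool's x, y, z in degrees, a list of three; "jaw": the finger opening in cm, from 0 to 8.7. In form: [{"offset": [dx, dy, dz], "delta_rot": [wx, wy, wz], "jaw": jaw}, ...]. A call has exactly 8 rows; each row is the pose to reach, as a shift and turn from the pose commanded when the call began, along the tool's axes at that moment; what a row does not reach only later rows make up. A row lasts 1/12 s, in which the tool goes at most 41.7 mm and 7.16 degrees, less where a joint would pass 70% of its speed; a pose out of reach is approached as far as the arm can. A call with a gripper value outside its range is refused whole. The fingers move at their own pace and stop on an object; "squeeze" is the grip in N (left out, the last holds). Time passes only in rows, so rows that repeat a pose let the fingers close, or fill a call up. It gives the time, the measured TCP pose, the force and the opening at its end, in the units of the state.
- get_obs(): the state, without advancing time (a new reading comes with each control period).
- camera(name): name is "scene" or "top" or "wrist"; returns the picture (480x640x3 uint8, red, green, blue); there is no depth.
- calibration(name): a dict with "K" (3x3 intrinsics, pixels), "distortion" ([k1, k2, p1, p2, k3] as OpenCV has them; the pictures are not rectified), "pose" (4x4, takes a point from camera to world coordinates); the wrist camera has in their place "tool_from_camera" (4x4, takes a point from camera to tool coordinates, whose origin is the TCP and whose axes are the tool frame's). Camera axes: x right, y down, z forward; pixel columns grow to the right and rows downward; lengths in m; the calibration is good to about 2 mm. A picture is of the moment at which its call begins: read the wrist's pose just before it. calibration takes no time and is no camera call.
- hand_in(): hands the job in, once; it reports no verdict.
The state is a dict: "time": time; "q": joint angles; "joint_velocities": joint speeds; "joint_torque": joint torques, N m; "position": TCP position; "tool_rot": TCP orientation; "ft_force": force on the tool from outside, world axes, zero at the start; "moment": the same for the moment, N m; "grip_width": finger opening in m.
Only numpy, scipy, OpenCV 4.12 (cv2) and the standard library are available. Lean on these libraries where they do the work, as an engineer would, in place of code of your own. Each camera call takes 0.05 s, during which the arm holds its last target.

## Task

Fit the burnishing head to the bench burnisher: take it from its wooden stand, put it into the chuck with its grip bar in line with the white marks, push it down against the spring, turn it clockwise (seen from above) until the bar points at the red marks, then ease off so that the spring lifts it into the locking notches, and let go. The chuck can be set higher or lower by a centimetre or so, so go by feel and never ram or force the head; leave the paint bottle, the thread spool and the block of wax where they stand.

Things in the scene. Friction and masses are not known exactly. Their poses are not given: they have to be found in the camera images.
- head_grip (a point): Centre of the dark wooden grip bar on the burnishing head. Bar: 44 mm long along x, 24 wide along y (grasp across y), 40 tall (20 above and below this point), white line on top along x. Below it a pale grooved wooden wheel, 56 mm across, its flat underside 38 mm under this point; then the steel shank. Head: about 0.15 kg, 91 mm tall, the same when turned half round.
- head_lugs (a point): Centre of the two bayonet lugs on the steel shank, 56 mm under head_grip; they stick out along +x and -x, in line with the grip bar: 44 mm over both, 8 mm wide, 6 mm tall (3 above and below this point). The shank is 28 mm across; its tapered tip is 15 mm below this point.
- stand: Wooden ring, 60 mm across, 11 mm high, fixed; origin at the centre of its underside. The head starts upright with its shank tip in it (tip at bench height); it lifts straight up and out.
- burnisher: Squat round grey motor base, 120 mm across, 28 mm high, fixed; origin on the chuck's vertical axis, at bench height. A steel chuck (tube 64 mm across) stands up from it, with a black rubber buffer ring on its face. The ring's top is 63 to 89 mm above this origin: screwed up or down differently each time and NOT measured (feel or look). More than 28 N between head and burnisher counts as forcing.
- chuck_bore (a point): Point on the chuck's axis 76 mm above the bench (middle setting). Down from the ring's real top: 2 to 8 mm: lip, bore 31 mm, two 12 mm wide entry gaps for the lugs; 16 mm: spring plunger, met by the shank tip once the lugs are in the gaps (1 N, then 0.5 N more per mm; 6 N locked, 8 to 10 N right in). Stop: the wheel lands on the rubber ring (20 N per mm).
- load_mark: Two white strokes on top of the motor base, either side of the chuck; origin on its axis at bench height, x along the line through both: the bar's x lies on it (either way round) when the lugs face the entry gaps. Under the lip a 5 mm tooth bars the way to each notch: lugs pass it only when the wheel is within 2 mm of the rubber ring.
- lock_mark: Two red strokes, as the white ones, 50 degrees clockwise of them seen from above; the bar's x lies on this line (either way round) when the lugs are at the notches (within about 4 degrees). A hard end stop lies about 5 degrees beyond. Let up here, the head rises until the lugs meet the lip (wheel 7 mm above the ring) and stays locked.
- paint_bottle: Bystander: small red bottle with black cap, 34 mm across, 72 mm high; origin at the centre of its underside.
- spool: Bystander: wooden spool with orange thread, about 65x54 mm, 44 mm high; origin at the centre of its underside.
- wax: Bystander: yellow block of beeswax, 38x55 mm, 22 mm high; origin at the centre of its underside.
Not all that is in view belongs to the job. Of the things that look like the part that bears head_grip, take the one that is farthest from the robot's base at the start.

How it is judged:
By the outcome, as a careful person would: the job done as asked, in the order asked, and still so for the second after the job is handed in, with the robot touching nothing.
It also fails if it takes over 64 s, if anything falls off the work surface, if the arm or the gripper's body presses on something with over 40 N, if the wrist force passes 120 N, or if a joint passes its speed limit or range.

## Working session

There is one attempt and no reset: what is moved stays moved. The work goes in short steps, Python scripts to look and compute and a tool call to move; the robot and the scene stay as the last step left them, time stands still between calls to the robot, and variables do not carry over. Pictures are saved under pics/ and viewed, and the job is handed in when it is done.

Besides the shell and the picture viewer there is one more tool, called after "Call:" by a JSON object that holds its "name" and its "arguments". drive_tool: Moves the arm, as the interface text tells. Its arguments: {"type":"object","properties":{"plan":{"type":"array","items":{"type":"object","properties":{"offset":{"type":"array","items":{"type":"number"}},"delta_rot":{"type":"array","items":{"type":"number"}},"jaw":{"type":"number"}}}},"squeeze":{"type":"number"}},"required":["plan"]}

```bash
ls; mkdir -p pics; python3 - <<'E'
from rig import *
import cv2,json
o=get_obs();print(o)
for n in ["scene","top","wrist"]:
    im=camera(n);cv2.imwrite(f"pics/{n}0.png",im[:,:,::-1])
    c=calibration(n);print(n,{k:getattr(v,'tolist',lambda:v)() for k,v in c.items()})
E
```

```text
pics
{'time': 0.0, 'q': array([ 1.02249620e+00,  5.28451288e-01,  1.43388595e+00, -6.90536710e-06,
        1.18137945e+00, -1.78492348e-01]), 'joint_velocities': array([ 1.90383687e-03, -1.93549709e-03, -9.60110693e-05, -1.57515804e-03,
       -2.16045410e-03, -6.63880634e-05]), 'joint_torque': array([ 1.12576294e-03, -4.40028512e+01, -1.76597035e+01,  6.32883282e-02,
        5.80742606e-02, -1.77562965e-04]), 'position': array([0.22545208, 0.58207906, 0.19028604]), 'tool_rot': array([ 8.25055218e-01,  5.65051112e-01, -9.67539182e-04,  4.37901564e-04]), 'ft_force': array([-0.25468764,  0.03893344,  0.63416845]), 'moment': array([-0.01942168,  0.00119777, -0.0123575 ]), 'grip_width': 0.08685405933950828}
scene {'K': [[477.95262650537404, 0.0, 313.5718852098929], [0.0, 477.95262650537404, 239.70309092908238], [0.0, 0.0, 1.0]], 'distortion': [0.03954241425748702, 0.0, 0.0, 0.0, 0.0], 'pose': [[0.6840510209648134, -0.3461624483234995, 0.6420636729232367, -0.08538050888404376], [-0.7290156320365052, -0.3542527582982979, 0.5856971841186047, -0.7976886252918646], [0.024706455905517097, -0.8
[... 346 characters left out ...]
655], [-0.9995708055466113, -0.028010637602576743, -0.008579561760116712, -0.23739474559458626], [0.010589569992606374, -0.07241792635880188, -0.9973181563319014, 0.9194336214940055], [0.0, 0.0, 0.0, 1.0]]}
wrist {'K': [[408.35120655011286, 0.0, 317.4383418455589], [0.0, 408.35120655011286, 243.33844636779307], [0.0, 0.0, 1.0]], 'distortion': [-0.05247772356610945, 0.0, 0.0, 0.0, 0.0], 'tool_from_camera': [[0.9999995057962564, -0.00048309255979586793, 0.0008689239434636908, 0.0005331490049363952], [0.00021684162465468644, 0.9589456513617155, 0.28358982829813073, -0.07867426777198304], [-0.0009702509730330979, -0.28358949972809666, 0.958945282201761, -0.19386564439078], [0.0, 0.0, 0.0, 1.0]]}
```

View pics/scene0.png

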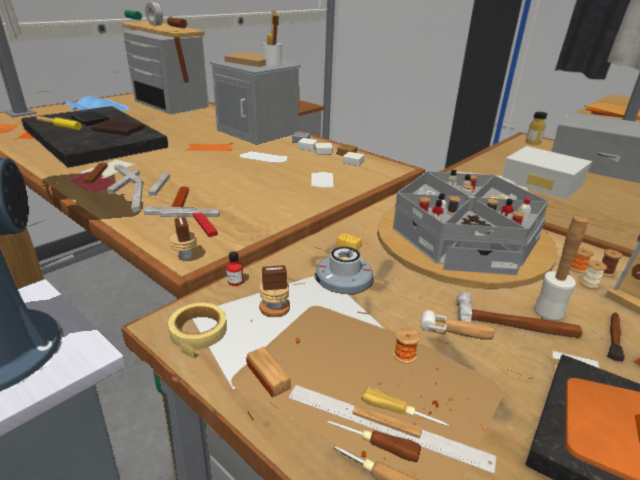

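View pics/top0.png

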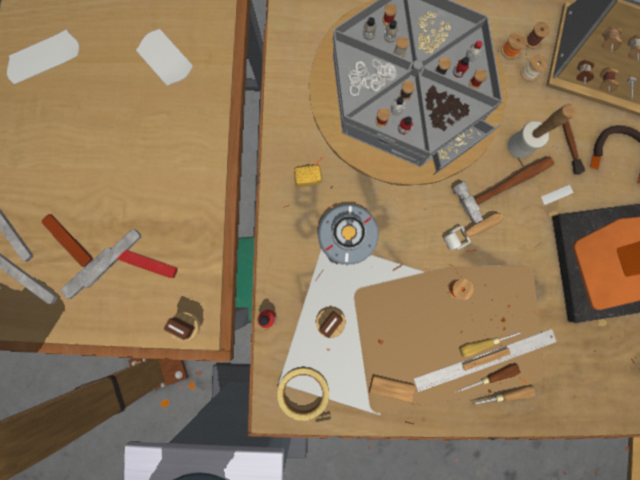

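View pics/wrist0.png

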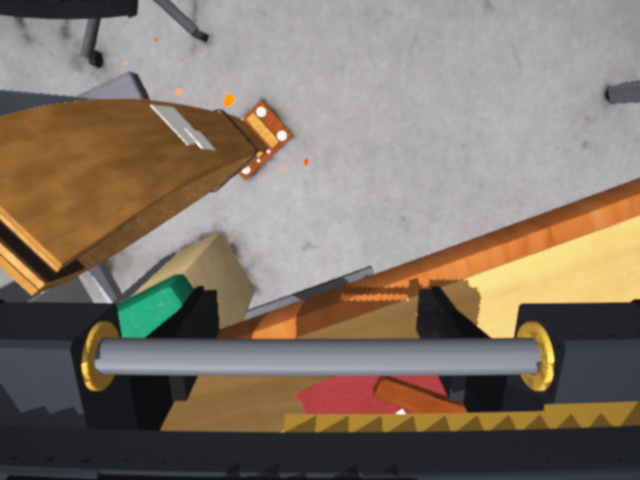

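```bash
cat > h.py <<'E'
import numpy as np,cv2
from rig import *
def ray(c,uv,T=None):
    T=np.array(c['pose']) if T is None else T
    p=cv2.undistortPoints(np.array([[uv]],float),np.array(c['K']),np.array(c['distortion']))[0,0]
    d=T[:3,:3]@np.array([p[0],p[1],1]);return T[:3,3],d
def onz(c,uv,z,T=None):
    o,d=ray(c,uv,T);return o+d*(z-o[2])/d[2]
def tri(rs):
    A=np.zeros((3,3));b=np.zeros(3)
    for o,d in rs:
        d=d/np.linalg.norm(d);P=np.eye(3)-np.outer(d,d);A+=P;b+=P@o
    x=np.linalg.solve(A,b)
    return x,[np.linalg.norm((np.eye(3)-np.outer(d,d)/(d@d))@(x-o)) for o,d in rs]
def wristT():
    from scipy.spatial.transform import Rotation as R
    o=get_obs();T=np.eye(4);T[:3,:3]=R.from_quat(o['tool_rot']).as_matrix();T[:3,3]=o['position']
    return T@np.array(calibration('wrist')['tool_from_camera'])
def proj(c,p,T=None):
    T=np.array(c['pose']) if T is None else T
    q=np.linalg.inv(T)@np.append(p,1)
    return cv2.projectPoints(q[:3].reshape(1,1,3),np.zeros(3),np.zeros(3),np.array(c['K']),np.array(c['distortion']))[0][0,0]
E
python3 - <<'E'
from h import *
t=calibration('top');s=calibration('scene')
for n,a,b in [("headA",(331,322),(275,269)),("headB",(180,326),(182,222)),("chuck",(349,233),(345,255)),("bottle",(266,319),(234,256)),("wax",(308,174),(349,240)),("spool",(461,288),(406,332))]:
    print(n,tri([ray(t,a),ray(s,b)]), onz(t,a,.09))
T=cv2.imread('pics/top0.png')
c=np.hstack([cv2.resize(T[190:360,260:400],None,fx=3,fy=3,interpolation=cv2.INTER_CUBIC)])
S=cv2.imread('pics/scene0.png')
d=cv2.resize(S[220:330,210:390],None,fx=4,fy=4,interpolation=cv2.INTER_CUBIC)
cv2.imwrite('pics/c1.png',c);cv2.imwrite('pics/c2.png',d)
E
```

```text
headA (array([ 0.41668997, -0.24630758,  0.08627282]), [np.float64(0.0009401513820942556), np.float64(0.0009401513820943067)]) [ 0.4176894  -0.24691951  0.09      ]
headB (array([0.39966938, 0.02653159, 0.08771327]), [np.float64(0.0028157856448565626), np.float64(0.0028157856448565045)]) [0.40211489 0.0238872  0.09      ]
chuck (array([ 0.58197611, -0.27702305,  0.05906435]), [np.float64(0.000738700616475789), np.float64(0.000738700616475693)]) [ 0.57817423 -0.27506489  0.09      ]
bottle (array([ 0.41606867, -0.12592709,  0.06182316]), [np.float64(0.001713050031977434), np.float64(0.0017130500319773715)]) [ 0.41972395 -0.13071349  0.09      ]
wax (array([ 0.70232177, -0.19361976,  0.01274967]), [np.float64(0.0003254729223595962), np.float64(0.00032547292235953406)]) [ 0.68439537 -0.19756963  0.09      ]
spool (array([ 0.48400853, -0.49398503,  0.04450479]), [np.float64(0.0002569742766868666), np.float64(0.0002569742766868478)]) [ 0.48414746 -0.48044143  0.09      ]
```

View pics/c1.png

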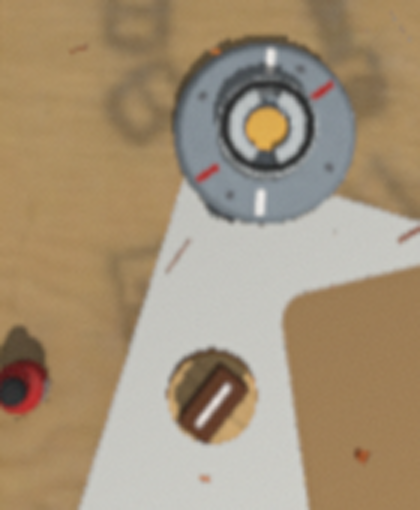

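View pics/c2.png

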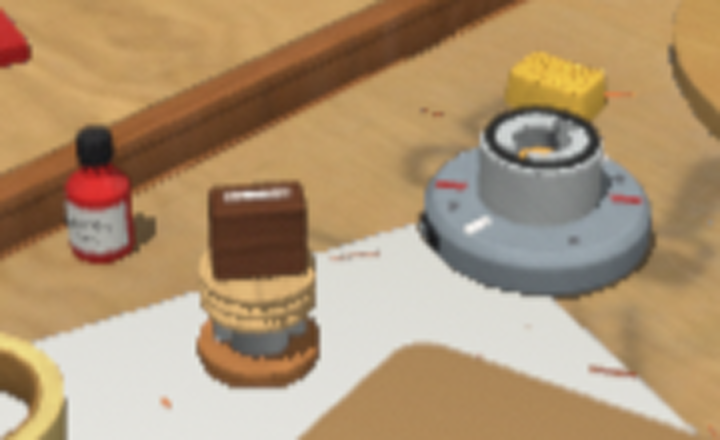

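```bash
cat > m.py <<'E'
from h import *
t=calibration('top');s=calibration('scene')
T=cv2.imread('pics/top0.png')
def blobs(im,mask,x0,y0,x1,y1,amin=6,show=1):
    m=np.zeros_like(mask);m[y0:y1,x0:x1]=mask[y0:y1,x0:x1]
    n,l,st,ce=cv2.connectedComponentsWithStats(m)
    out=[]
    for i in range(1,n):
        if st[i,4]>=amin:
            p=np.argwhere(l==i)[:,::-1].astype(float)
            out.append((st[i,4],ce[i],p))
    return out
if __name__=="__main__":
    hsv=cv2.cvtColor(T,cv2.COLOR_BGR2HSV)
    w=((hsv[...,2]>200)&(hsv[...,1]<25)).astype(np.uint8)
    r=((hsv[...,1]>120)&((hsv[...,0]<8)|(hsv[...,0]>172))&(hsv[...,2]>100)).astype(np.uint8)
    print('white');W=blobs(T,w,325,200,374,270,4)
    for a,c,p in W:print(a,c,onz(t,c,.028))
    print('red');Rr=blobs(T,r,320,205,385,260,4)
    for a,c,p in Rr:print(a,c,onz(t,c,.028))
    print('bar');B=blobs(T,w,318,310,345,335,4)
    for a,c,p in B:
        P=np.array([onz(t,q,.091) for q in p])[:,:2];mu=P.mean(0);u=np.linalg.svd(P-mu)[2][0]
        print(a,c,mu,np.degrees(np.arctan2(u[1],u[0])))
    # dark bar
    d=((hsv[...,2]<120)&(hsv[...,1]>100)).astype(np.uint8)
E
python3 m.py
```

```text
white
9 [349.66666667 208.44444444] [ 0.63299124 -0.27801552  0.028     ]
19 [346.15789474 257.52631579] [ 0.53696759 -0.27355197  0.028     ]
red
11 [367.27272727 219.72727273] [ 0.61181725 -0.31286957  0.028     ]
11 [328.72727273 247.27272727] [ 0.55590382 -0.23929181  0.028     ]
bar
23 [330.52173913 324.73913043] [ 0.41289536 -0.24619058] 142.64191046496433
5 [343.2 333.2] [ 0.39847673 -0.26918313] 136.2924527124305
```

```bash
python3 - <<'E'
from m import *
S=cv2.imread('pics/scene0.png')
def ell(im,x0,y0,x1,y1,th):
    g=im.max(2);m=np.zeros_like(g);m[y0:y1,x0:x1]=(g[y0:y1,x0:x1]<th)*255
    cs=cv2.findContours(m,cv2.RETR_EXTERNAL,cv2.CHAIN_APPROX_NONE)[0]
    c=max(cs,key=cv2.contourArea);h=cv2.convexHull(c);return cv2.fitEllipse(h),cv2.contourArea(h)
for th in (60,75,90):
    a=ell(T,330,215,368,252,th);b=ell(S,328,242,364,266,th);print(a,b)
    print(tri([ray(t,a[0][0]),ray(s,b[0][0])]))
for z in (.063,.07,.076,.083,.089):
    p=np.array([.5845,-.276,z]);print(z,proj(t,p),proj(s,p))
# head: bar top corners, check scene view of head top
p=np.array([.4129,-.2462,.091]);print(proj(s,p))
# bar contour
hsv=cv2.cvtColor(T,cv2.COLOR_BGR2HSV)
print(hsv[312:338,316:346,2])
E
```

```text
(((344.5215759277344, 229.12472534179688), (20.447107315063477, 24.186182022094727), 33.398563385009766), 109.0) (((354.67529296875, 254.4842987060547), (7.054394245147705, 9.073410987854004), 177.3812713623047), 24.0)
(array([ 0.5968238 , -0.27704467,  0.05349827]), [np.float64(0.011712406483267487), np.float64(0.011712406483267353)])
(((348.7236022949219, 231.2412109375), (30.1030330657959, 30.278484344482422), 72.93265533447266), 695.5) (((350.7425842285156, 254.021240234375), (11.887112617492676, 16.270681381225586), 102.59849548339844), 80.0)
(array([ 0.58857407, -0.28027127,  0.05974579]), [np.float64(0.0058498598706963854), np.float64(0.005849859870696345)])
(((347.7881164550781, 229.35545349121094), (31.30940818786621, 35.2967529296875), 151.7045440673828), 815.5) (((345.1308898925781, 254.1561279296875), (14.702095031738281, 28.12582778930664), 94.96357727050781), 312.5)
(array([ 0.58823061, -0.2738007 ,  0.05709915]), [np.float64(0.000416778555441999), np.float64(0.00041677855544205647)])
0.063 [348.88907984 231.1629845 ] [345.15487916 252.76305759]
0.07 [349.06953452 230.7
[... 2801 characters left out ...]
104  99 100 100 113 145
  180 197 203 202 198 192 184 185 193 198 202 202]
 [199 202 200 195 174 148 122 106 101 107 111 104  99 100 101 107 135 175
  194 200 201 201 201 198 194 194 198 201 201 202]
 [201 200 201 200 195 181 167 136 111 100  98 100  99  99 105 129 164 188
  198 200 201 202 199 198 200 199 202 203 200 201]
 [200 201 200 201 200 196 194 177 144 111  97  97 100 103 124 161 185 192
  196 198 199 198 196 197 201 201 201 202 201 203]
 [202 200 200 200 200 200 199 195 176 142 117 103  98 112 147 181 192 191
  193 195 194 199 197 200 200 202 201 201 202 202]
 [200 201 202 200 200 202 201 200 194 183 168 141 125 136 166 187 190 191
  195 198 196 199 199 201 200 202 201 202 202 203]]
```

```bash
cat > go.py <<'E'
import sys
from h import *
from scipy.spatial.transform import Rotation as R
# usage: go.py x y z yawdeg  -> offset(cm) and delta_rot (deg) from measured pose
def go(x,y,z,yaw,cmd=None):
    o=get_obs();Rm=R.from_quat(o['tool_rot'])
    a=np.radians(yaw)
    Rt=R.from_matrix(np.array([[np.cos(a),np.sin(a),0],[np.sin(a),-np.cos(a),0],[0,0,-1]]))
    d=Rm.inv().apply(np.array([x,y,z])-o['position'])*100
    w=(Rm.inv()*Rt).as_rotvec(degrees=True)
    M=Rm.as_matrix()
    print('t',round(o['time'],2),'pos',o['position'].round(4),'yaw',np.degrees(np.arctan2(M[1,0],M[0,0])).round(2),'F',o['ft_force'].round(2),'M',o['moment'].round(3),'w',round(o['grip_width'],4))
    print('offset',d.round(2),'rot',w.round(2))
if len(sys.argv)>4: go(*map(float,sys.argv[1:5]))
else:
    go(0,0,0,0)
E
python3 go.py .45 .26 .19 60
```

```text
t 0.15 pos [0.2255 0.5822 0.1905] yaw 68.81 F [-0.22 -0.71 -1.  ] M [0.031 0.041 0.044] w 0.087
offset [-21.93  32.58   0.07] rot [-0.01  0.1   8.81]
```

Call:
{"name": "drive_tool", "arguments": {"plan": [{"offset": [-1.5,2.2,0],"delta_rot": [0,0,1],"jaw": 8.7},{"offset": [-3.7,5.5,0],"delta_rot": [0,0,2],"jaw": 8.7},{"offset": [-6,9,0],"delta_rot": [0,0,3],"jaw": 8.7},{"offset": [-8.2,12.2,0],"delta_rot": [0,0,4],"jaw": 8.7},{"offset": [-10.5,15.5,0],"delta_rot": [0,0,5],"jaw": 8.7},{"offset": [-12.7,19,0],"delta_rot": [0,0,6],"jaw": 8.7},{"offset": [-15,22.2,0],"delta_rot": [0,0,7],"jaw": 8.7},{"offset": [-17,25.4,0],"delta_rot": [0,0,8],"jaw": 8.7}]}}

```text
time: 0.82
position: [0.4016, 0.3303, 0.1911]
tool_rot: [0.863, 0.506, -0.0, 0.0]
ft_force: [0.5, 0.2, -0.0]
grip_width: 0.0869
```

```bash
python3 go.py .45 0.02 .19 52
```

```text
t 0.82 pos [0.4016 0.3303 0.1911] yaw 60.76 F [ 0.47  0.16 -0.03] M [ 0.024 -0.016 -0.013] w 0.0869
offset [-24.71  19.39   0.12] rot [-0.02  0.05  8.76]
```

Call:
{"name": "drive_tool", "arguments": {"plan": [{"offset": [-3.2,2.5,0],"delta_rot": [0,0,1],"jaw": 8.7},{"offset": [-6.3,5,0],"delta_rot": [0,0,2],"jaw": 8.7},{"offset": [-9.4,7.4,0],"delta_rot": [0,0,3],"jaw": 8.7},{"offset": [-12.5,9.8,0],"delta_rot": [0,0,4],"jaw": 8.7},{"offset": [-15.6,12.2,0],"delta_rot": [0,0,5],"jaw": 8.7},{"offset": [-18.7,14.7,0],"delta_rot": [0,0,6],"jaw": 8.7},{"offset": [-21.8,17.1,0],"delta_rot": [0,0,7],"jaw": 8.7},{"offset": [-24.7,19.4,0],"delta_rot": [0,0,8.5],"jaw": 8.7}]}}

```text
time: 1.48
position: [0.45, 0.0201, 0.1913]
tool_rot: [0.898, 0.44, -0.0, 0.0]
ft_force: [0.5, -0.0, -0.8]
grip_width: 0.0871
```

```bash
python3 go.py .413 -0.246 .17 52.6
```

```text
t 1.48 pos [0.45   0.0201 0.1913] yaw 52.24 F [ 0.47 -0.04 -0.8 ] M [-0.006  0.026  0.026] w 0.0871
offset [-23.3   13.38   2.13] rot [ 0.    0.   -0.36]
```

Call:
{"name": "drive_tool", "arguments": {"plan": [{"offset": [-3.5,2,0],"delta_rot": [0,0,0],"jaw": 8.7},{"offset": [-7,4,0],"delta_rot": [0,0,0],"jaw": 8.7},{"offset": [-10.5,6,0],"delta_rot": [0,0,0],"jaw": 8.7},{"offset": [-14,8,0],"delta_rot": [0,0,0],"jaw": 8.7},{"offset": [-17.4,10,0],"delta_rot": [0,0,0],"jaw": 8.7},{"offset": [-20.4,11.7,1],"delta_rot": [0,0,0],"jaw": 8.7},{"offset": [-23.3,13.4,2],"delta_rot": [0,0,0],"jaw": 8.7},{"offset": [-23.3,13.4,2],"delta_rot": [0,0,0],"jaw": 8.7}]}}

```text
time: 2.15
position: [0.4135, -0.2503, 0.1701]
tool_rot: [0.899, 0.438, -0.001, 0.001]
ft_force: [0.6, -0.3, -0.5]
grip_width: 0.0866
```

```bash
python3 - <<'E'
from h import *
T=wristT();np.save('T1.npy',T)
cv2.imwrite('pics/w1.png',camera('wrist')[:,:,::-1])
c=calibration('wrist');p=proj(c,np.array([.413,-.246,.091]),T);print(p)
E
```

```text
[321.40761784 236.31846761]
```

View pics/w1.png

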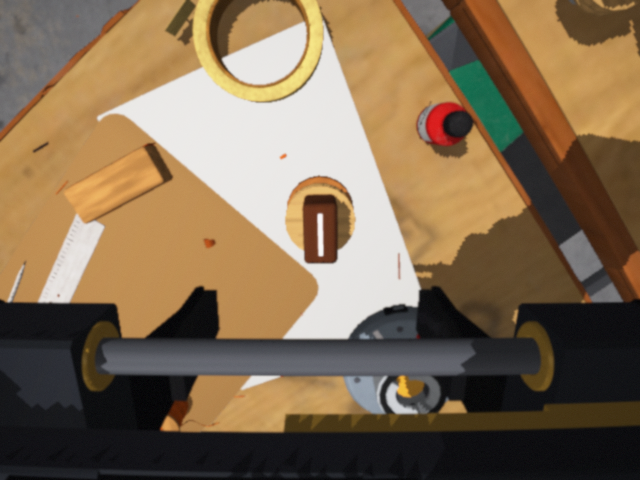

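```bash
python3 - <<'E'
from m import *
c=calibration('wrist');Tw=np.load('T1.npy');im=cv2.imread('pics/w1.png')
hsv=cv2.cvtColor(im,cv2.COLOR_BGR2HSV)
w=((hsv[...,2]>150)&(hsv[...,1]<110)).astype(np.uint8)
for a,ce,p in blobs(im,w,308,200,334,262,10):
    P=np.array([onz(c,q,.091,Tw) for q in p])[:,:2];mu=P.mean(0);u=np.linalg.svd(P-mu)[2][0]
    print(a,ce,mu,np.degrees(np.arctan2(u[1],u[0])))
E
python3 go.py .413 -.246 .14 52.6
```

```text
278 [319.91366906 234.75899281] [ 0.41153935 -0.24617326] -36.37012280800236
t 2.2 pos [ 0.4132 -0.247   0.1704] yaw 52.02 F [ 0.49  0.3  -0.64] M [ 0.011 -0.039  0.001] w 0.0873
offset [ 0.07 -0.07  3.04] rot [-0.04  0.01 -0.58]
```

```bash
python3 go.py .4122 -.2462 .057 53.2
```

```text
t 2.2 pos [ 0.4132 -0.247   0.1704] yaw 52.02 F [ 0.49  0.3  -0.64] M [ 0.011 -0.039  0.001] w 0.0873
offset [ 0.   -0.12 11.34] rot [-0.04  0.01 -1.18]
```

Call:
{"name": "drive_tool", "arguments": {"plan": [{"offset": [0,-0.1,1.5],"delta_rot": [0,0,-1.2],"jaw": 8.7},{"offset": [0,-0.1,3],"delta_rot": [0,0,-1.2],"jaw": 8.7},{"offset": [0,-0.1,5],"delta_rot": [0,0,-1.2],"jaw": 8.0},{"offset": [0,-0.1,7],"delta_rot": [0,0,-1.2],"jaw": 7},{"offset": [0,-0.1,9],"delta_rot": [0,0,-1.2],"jaw": 6},{"offset": [0,-0.1,10.5],"delta_rot": [0,0,-1.2],"jaw": 6},{"offset": [0,-0.1,11.2],"delta_rot": [0,0,-1.2],"jaw": 6},{"offset": [0,-0.1,11.3],"delta_rot": [0,0,-1.2],"jaw": 5}]}}

```text
time: 2.87
position: [0.4123, -0.2417, 0.0572]
tool_rot: [0.893, 0.451, -0.0, -0.002]
ft_force: [-0.9, 0.6, 0.3]
grip_width: 0.0592
```

```bash
python3 go.py .4122 -.2462 .057 53.2
```

```text
t 2.87 pos [ 0.4123 -0.2417  0.0572] yaw 53.58 F [-0.89  0.61  0.3 ] M [-0.014 -0.012 -0.012] w 0.0592
offset [-0.37  0.26  0.02] rot [-0.2  -0.04  0.38]
```

Call:
{"name": "drive_tool", "arguments": {"plan": [{"offset": [0,0,0],"delta_rot": [0,0,0],"jaw": 5},{"offset": [0,0,0],"delta_rot": [0,0,0],"jaw": 4},{"offset": [0,0,0],"delta_rot": [0,0,0],"jaw": 3.5},{"offset": [0,0,0],"delta_rot": [0,0,0],"jaw": 3.2},{"offset": [0,0,0],"delta_rot": [0,0,0],"jaw": 3},{"offset": [0,0,0],"delta_rot": [0,0,0],"jaw": 3},{"offset": [0,0,0],"delta_rot": [0,0,0],"jaw": 3},{"offset": [0,0,0],"delta_rot": [0,0,0],"jaw": 3}], "squeeze": 30}}

```text
time: 3.53
position: [0.413, -0.2436, 0.0584]
tool_rot: [0.893, 0.45, 0.0, 0.0]
ft_force: [-0.5, 0.2, 0.1]
grip_width: 0.0305
```

```bash
python3 go.py .4122 -.2462 .057 53.2;  python3 - <<'E'
from h import *
T=wristT();np.save('T2.npy',T)
cv2.imwrite('pics/w2.png',camera('wrist')[:,:,::-1])
E
python3 go.py .4122 -.2462 .057 53.2
```

```text
t 3.53 pos [ 0.413  -0.2436  0.0584] yaw 53.51 F [-0.5   0.24  0.14] M [-0.027  0.005 -0.008] w 0.0305
offset [-0.25  0.09  0.14] rot [0.02 0.01 0.31]
t 3.58 pos [ 0.413  -0.2436  0.0583] yaw 53.51 F [ 0.12 -0.04  0.2 ] M [ 0.025  0.02  -0.058] w 0.0303
offset [-0.25  0.09  0.13] rot [0.01 0.   0.31]
```

View pics/w2.png

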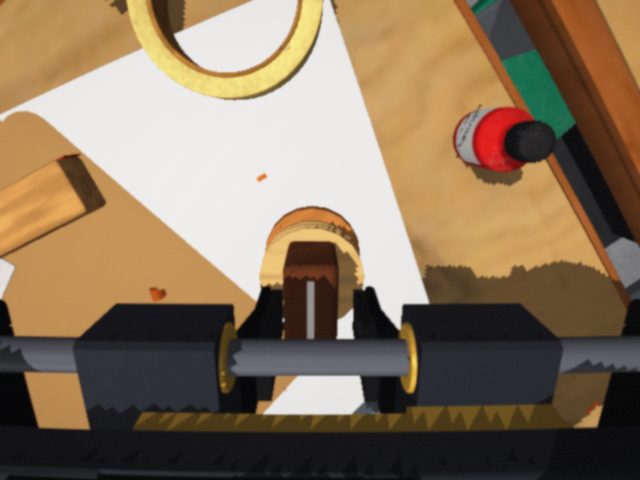

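Call:
{"name": "drive_tool", "arguments": {"plan": [{"offset": [-0.2,0.1,0.1],"delta_rot": [0,0,0.3],"jaw": 3},{"offset": [-0.25,0.1,0.1],"delta_rot": [0,0,0.3],"jaw": 3},{"offset": [-0.25,0.1,0.1],"delta_rot": [0,0,0.3],"jaw": 3},{"offset": [-0.25,0.1,0.1],"delta_rot": [0,0,0.3],"jaw": 2.7},{"offset": [-0.25,0.1,0.1],"delta_rot": [0,0,0.3],"jaw": 2.5},{"offset": [-0.25,0.1,0.1],"delta_rot": [0,0,0.3],"jaw": 2.4},{"offset": [-0.25,0.1,0.1],"delta_rot": [0,0,0.3],"jaw": 2.2},{"offset": [-0.25,0.1,0.1],"delta_rot": [0,0,0.3],"jaw": 2}], "squeeze": 30}}

```text
time: 4.25
position: [0.4123, -0.2461, 0.0573]
tool_rot: [0.894, 0.448, -0.0, 0.0]
ft_force: [0.3, 0.2, -0.3]
grip_width: 0.023
```

Call:
{"name": "drive_tool", "arguments": {"plan": [{"offset": [0,0,0],"delta_rot": [0,0,0],"jaw": 1.8},{"offset": [0,0,0],"delta_rot": [0,0,0],"jaw": 1.8},{"offset": [0,0,0],"delta_rot": [0,0,0],"jaw": 1.8},{"offset": [0,0,-0.1],"delta_rot": [0,0,0],"jaw": 1.8},{"offset": [0,0,-0.4],"delta_rot": [0,0,0],"jaw": 1.8},{"offset": [0,0,-0.9],"delta_rot": [0,0,0],"jaw": 1.8},{"offset": [0,0,-1.4],"delta_rot": [0,0,0],"jaw": 1.8},{"offset": [0,0,-2],"delta_rot": [0,0,0],"jaw": 1.8}], "squeeze": 35}}

```text
time: 4.92
position: [0.4122, -0.246, 0.0777]
tool_rot: [0.894, 0.448, -0.0, -0.0]
ft_force: [-0.1, -0.1, -1.1]
grip_width: 0.0227
```

```bash
python3 go.py .4122 -.2462 .16 53.2
```

```text
t 4.92 pos [ 0.4122 -0.246   0.0777] yaw 53.21 F [-0.12 -0.14 -1.08] M [-0.028  0.     0.026] w 0.0227
offset [-0.01  0.01 -8.23] rot [-0.01 -0.    0.01]
```

Call:
{"name": "drive_tool", "arguments": {"plan": [{"offset": [0,0,-2],"delta_rot": [0,0,0],"jaw": 1.8},{"offset": [0,0,-4.5],"delta_rot": [0,0,0],"jaw": 1.8},{"offset": [0,0,-7],"delta_rot": [0,0,0],"jaw": 1.8},{"offset": [0,0,-9.5],"delta_rot": [0,0,0],"jaw": 1.8},{"offset": [0,0,-11],"delta_rot": [0,0,0],"jaw": 1.8},{"offset": [0,0,-11.2],"delta_rot": [0,0,0],"jaw": 1.8},{"offset": [0,0,-11.2],"delta_rot": [0,0,0],"jaw": 1.8},{"offset": [0,0,-11.2],"delta_rot": [0,0,0],"jaw": 1.8}]}}

```text
time: 5.58
position: [0.4116, -0.2455, 0.1887]
tool_rot: [0.894, 0.448, -0.0, -0.001]
ft_force: [-0.0, 0.3, -2.7]
grip_width: 0.0223
```

```bash
python3 go.py .65 -.276 .19 87.2
```

```text
t 5.58 pos [ 0.4116 -0.2455  0.1887] yaw 53.21 F [-0.03  0.34 -2.74] M [-0.025  0.055  0.008] w 0.0223
offset [11.83 20.91 -0.15] rot [-7.000e-02 -3.000e-02 -3.399e+01]
```

Call:
{"name": "drive_tool", "arguments": {"plan": [{"offset": [1,2,0],"delta_rot": [0,0,-3],"jaw": 1.8},{"offset": [2.8,5,0],"delta_rot": [0,0,-8],"jaw": 1.8},{"offset": [4.7,8.3,0],"delta_rot": [0,0,-14],"jaw": 1.8},{"offset": [6.7,11.8,0],"delta_rot": [0,0,-20],"jaw": 1.8},{"offset": [8.7,15.3,0],"delta_rot": [0,0,-26],"jaw": 1.8},{"offset": [10.5,18.6,0],"delta_rot": [0,0,-31],"jaw": 1.8},{"offset": [11.8,20.9,0],"delta_rot": [0,0,-34],"jaw": 1.8},{"offset": [11.8,20.9,0],"delta_rot": [0,0,-34],"jaw": 1.8}]}}

```text
time: 6.25
position: [0.655, -0.2769, 0.1859]
tool_rot: [0.723, 0.691, 0.001, 0.001]
ft_force: [0.1, -0.2, -1.5]
grip_width: 0.0227
```

Call:
{"name": "drive_tool", "arguments": {"plan": [{"offset": [0,0,0],"delta_rot": [0,0,0],"jaw": 1.8},{"offset": [0,0,0],"delta_rot": [0,0,0],"jaw": 1.8},{"offset": [0,0,0],"delta_rot": [0,0,0],"jaw": 1.8},{"offset": [0,0,0],"delta_rot": [0,0,0],"jaw": 1.8},{"offset": [0,0,0],"delta_rot": [0,0,0],"jaw": 1.8},{"offset": [0,0,0],"delta_rot": [0,0,0],"jaw": 1.8},{"offset": [0,0,0],"delta_rot": [0,0,0],"jaw": 1.8},{"offset": [0,0,0],"delta_rot": [0,0,0],"jaw": 1.8}]}}

```text
time: 6.92
position: [0.6501, -0.2769, 0.1896]
tool_rot: [0.724, 0.69, 0.0, 0.0]
ft_force: [-0.7, -0.1, -2.1]
grip_width: 0.0226
```

```bash
python3 - <<'E'
from h import *
T=wristT();np.save('T3.npy',T)
cv2.imwrite('pics/w3.png',camera('wrist')[:,:,::-1])
c=calibration('wrist');print(proj(c,np.array([.5845,-.276,.065]),T))
E
python3 go.py .5845 -.276 .15 87.2
```

```text
[313.01584906 140.43916903]
t 6.97 pos [ 0.6502 -0.2768  0.1896] yaw 87.2 F [ 0.87 -0.08 -2.06] M [ 0.061  0.038 -0.056] w 0.0229
offset [-0.24 -6.57  3.95] rot [0.02 0.01 0.  ]
```

View pics/w3.png

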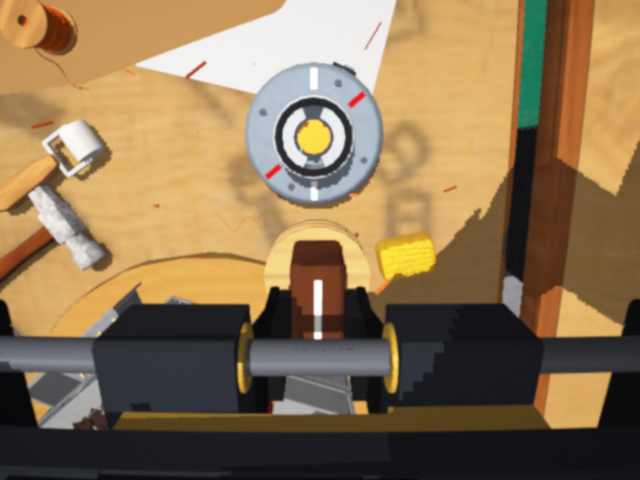

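```bash
python3 - <<'E'
from m import *
c=calibration('wrist');Tw=np.load('T3.npy');im=cv2.imread('pics/w3.png')
hsv=cv2.cvtColor(im,cv2.COLOR_BGR2HSV)
w=((hsv[...,2]>215)&(hsv[...,1]<25)).astype(np.uint8)
r=((hsv[...,1]>130)&((hsv[...,0]<8)|(hsv[...,0]>172))&(hsv[...,2]>100)).astype(np.uint8)
for m in (w,r):
    L=[]
    for a,ce,p in blobs(im,m,255,60,375,202,12):
        q=onz(c,ce,.028,Tw);print(a,ce.round(1),q.round(4),np.ptp(p,axis=0))
        if 30<a: L.append(q)
    if len(L)==2:
        d=L[0]-L[1];print('mid',(L[0]+L[1])/2,np.degrees(np.arctan2(d[1],d[0])),np.linalg.norm(d[:2]))
g=im.max(2);m=np.zeros_like(g);m[85:190,265:365]=(g[85:190,265:365]<60)*255
cs=cv2.findContours(m,cv2.RETR_EXTERNAL,cv2.CHAIN_APPROX_NONE)[0]
k=max(cs,key=cv2.contourArea);e=cv2.fitEllipse(cv2.convexHull(k));print('ring',e)
for z in (.063,.068,.075): 
    print(z,onz(c,e[0],z,Tw), np.linalg.norm(onz(c,(e[0][0]-e[1][0]/2,e[0][1]),z,Tw)-onz(c,(e[0][0]+e[1][0]/2,e[0][1]),z,Tw)))
E
```

```text
1372 [312.5  69.5] [ 0.5295 -0.2739  0.028 ] [119.  32.]
201 [313.1  78.1] [ 0.5362 -0.2738  0.028 ] [ 8. 22.]
139 [297.7 104.6] [ 0.5563 -0.2876  0.028 ] [60. 40.]
628 [293.1 137.5] [ 0.5827 -0.2932  0.028 ] [23. 56.]
629 [333.4 136.3] [ 0.5834 -0.2591  0.028 ] [23. 56.]
14 [273.7 144.4] [ 0.5876 -0.31    0.028 ] [2. 9.]
97 [313.6 193.4] [ 0.6313 -0.2783  0.028 ] [ 8. 12.]
95 [356.3  99.2] [ 0.5544 -0.239   0.028 ] [16. 14.]
89 [272.9 171.3] [ 0.6102 -0.3124  0.028 ] [14. 13.]
mid [ 0.58228241 -0.27569711  0.028     ] 127.22681957111836 0.09229738478321121
ring ((313.2848815917969, 136.8490447998047), (74.66179656982422, 76.68218231201172), 174.9578399658203)
0.063 [ 0.58192001 -0.27567906  0.063     ] 0.05694327275434489
0.068 [ 0.58176083 -0.27562762  0.068     ] 0.05605485798373075
0.075 [ 0.58153798 -0.27555559  0.075     ] 0.05481107730487106
```

```bash
python3 - <<'E'
from m import *
c=calibration('wrist');im=cv2.imread('pics/w3.png');hsv=cv2.cvtColor(im,cv2.COLOR_BGR2HSV)
w=((hsv[...,2]>190)&(hsv[...,1]<60)).astype(np.uint8)
Tt=np.array(c['tool_from_camera'])
for a,ce,p in blobs(im,w,308,275,332,338,30):
    P=np.array([onz(c,q,-.034,Tt) for q in p])[:,:2];mu=P.mean(0);u=np.linalg.svd(P-mu)[2][0];print(a,ce,mu,np.degrees(np.arctan2(u[1],u[0])))
E
python3 go.py .5833 -.2757 .145 87.2
```

```text
285 [317.5122807  297.43859649] [ 0.00084802 -0.00710462] 90.11704844925919
50 [317.5  334.32] [0.0008398  0.01045201] 0.9131649705097982
t 6.97 pos [ 0.6502 -0.2768  0.1896] yaw 87.2 F [ 0.87 -0.08 -2.06] M [ 0.061  0.038 -0.056] w 0.0229
offset [-0.21 -6.69  4.45] rot [0.02 0.01 0.  ]
```

```bash
python3 - <<'E'
from m import *
c=calibration('wrist');im=cv2.imread('pics/w3.png');Tt=np.array(c['tool_from_camera'])
g=im[:,:,0].astype(int)
print(g[270:292,317]); 
im1=cv2.imread('pics/w1.png');T1=np.load('T1.npy')
print(im1[205:265,320,0])
print(onz(c,(317.5,280),-.034,Tt))
E
```

```text
[ 40  37  36  37  39  39  38  40  55 116 208 248 252 253 253 253 253 253
 253 253 253 253]
[ 28  30  29  30  29  31  37  74 155 224 242 245 246 246 246 246 245 245
 245 245 245 246 246 246 246 246 247 247 246 246 246 246 246 245 245 246
 245 245 245 245 245 245 245 245 244 243 243 243 243 240 219 139  55  35
  35  33  36  69 143 205]
[ 0.00084426 -0.01510048 -0.034     ]
```

```bash
python3 - <<'E'
from m import *
c=calibration('wrist');T1=np.load('T1.npy');Tt=np.array(c['tool_from_camera'])
a=onz(c,(320,212.6),.091,T1);b=onz(c,(320,256),.091,T1);L=np.linalg.norm(a-b);print(L,(a+b)/2)
y0=onz(c,(317.5,279.2),-.034,Tt)[1];print(y0+L/2)
E
```

```text
0.0311707668685879 [ 0.41144549 -0.24602671  0.091     ]
0.00012514250746820804
```

Call:
{"name": "drive_tool", "arguments": {"plan": [{"offset": [0,-1,0],"delta_rot": [0,0,0],"jaw": 1.8},{"offset": [0,-2.5,0],"delta_rot": [0,0,0],"jaw": 1.8},{"offset": [-0.1,-4.2,0.8],"delta_rot": [0,0,0],"jaw": 1.8},{"offset": [-0.2,-5.7,2],"delta_rot": [0,0,0],"jaw": 1.8},{"offset": [-0.2,-6.7,3],"delta_rot": [0,0,0],"jaw": 1.8},{"offset": [-0.2,-6.7,4],"delta_rot": [0,0,0],"jaw": 1.8},{"offset": [-0.2,-6.7,4.4],"delta_rot": [0,0,0],"jaw": 1.8},{"offset": [-0.2,-6.7,4.4],"delta_rot": [0,0,0],"jaw": 1.8}]}}

```text
time: 7.63
position: [0.5835, -0.2753, 0.1442]
tool_rot: [0.724, 0.69, 0.0, -0.001]
ft_force: [-0.2, -0.0, -1.9]
grip_width: 0.0228
```

Call:
{"name": "drive_tool", "arguments": {"plan": [{"offset": [0,0,0],"delta_rot": [0,0,0],"jaw": 1.8},{"offset": [0,0,0],"delta_rot": [0,0,0],"jaw": 1.8},{"offset": [0,0,0],"delta_rot": [0,0,0],"jaw": 1.8},{"offset": [0,0,0],"delta_rot": [0,0,0],"jaw": 1.8},{"offset": [0,0,0],"delta_rot": [0,0,0],"jaw": 1.8},{"offset": [0,0,0],"delta_rot": [0,0,0],"jaw": 1.8},{"offset": [0,0,0],"delta_rot": [0,0,0],"jaw": 1.8},{"offset": [0,0,0],"delta_rot": [0,0,0],"jaw": 1.8}]}}

```text
time: 8.3
position: [0.5833, -0.2755, 0.1453]
tool_rot: [0.724, 0.69, 0.0, 0.0]
ft_force: [-0.2, -0.8, -2.0]
grip_width: 0.0229
```

```bash
python3 - <<'E'
from h import *
im=camera('scene')[:,:,::-1]
cv2.imwrite('pics/s4.png',cv2.resize(im[190:310,270:430],None,fx=5,fy=5,interpolation=cv2.INTER_CUBIC))
cv2.imwrite('pics/s4f.png',im)
E
python3 go.py .583 -.2762 .145 87.2
```

```text
t 8.35 pos [ 0.5833 -0.2755  0.1453] yaw 87.21 F [ 0.68 -1.   -2.8 ] M [ 0.033  0.002 -0.058] w 0.0227
offset [-0.07 -0.02  0.03] rot [-0.   -0.    0.01]
```

View pics/s4.png

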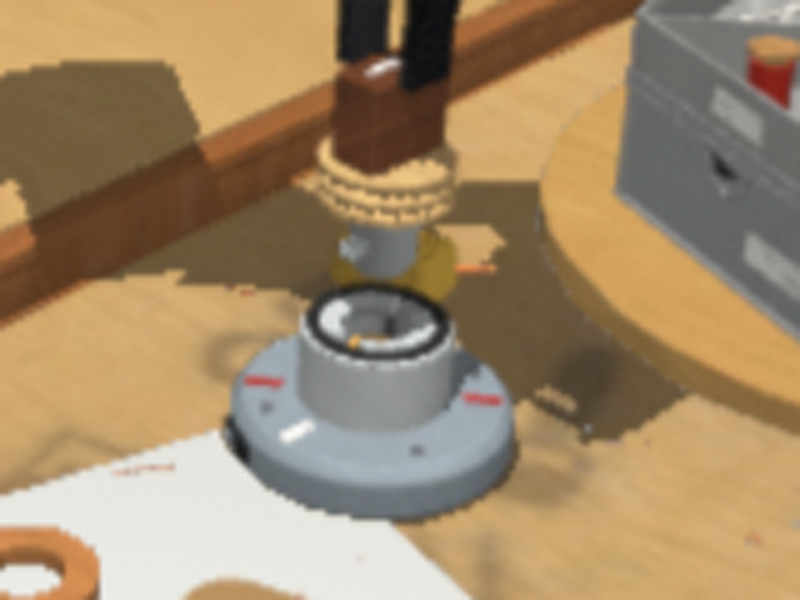

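Call:
{"name": "drive_tool", "arguments": {"plan": [{"offset": [0,-0.08,0.2],"delta_rot": [0,0,0],"jaw": 1.8},{"offset": [-0.03,-0.08,0.6],"delta_rot": [0,0,0],"jaw": 1.8},{"offset": [-0.03,-0.08,1.1],"delta_rot": [0,0,0],"jaw": 1.8},{"offset": [-0.03,-0.08,1.6],"delta_rot": [0,0,0],"jaw": 1.8},{"offset": [-0.03,-0.08,2],"delta_rot": [0,0,0],"jaw": 1.8},{"offset": [-0.03,-0.08,2.2],"delta_rot": [0,0,0],"jaw": 1.8},{"offset": [-0.03,-0.08,2.3],"delta_rot": [0,0,0],"jaw": 1.8},{"offset": [-0.03,-0.08,2.3],"delta_rot": [0,0,0],"jaw": 1.8}], "squeeze": 50}}

```text
time: 9.02
position: [0.5823, -0.2757, 0.1218]
tool_rot: [0.724, 0.69, -0.0, -0.0]
ft_force: [1.0, 0.9, -1.9]
grip_width: 0.0217
```

Call:
{"name": "drive_tool", "arguments": {"plan": [{"offset": [0,0,0.1],"delta_rot": [0,0,0],"jaw": 1.8},{"offset": [0,0,0.15],"delta_rot": [0,0,0],"jaw": 1.8},{"offset": [0,0,0.2],"delta_rot": [0,0,0],"jaw": 1.8},{"offset": [0,0,0.25],"delta_rot": [0,0,0],"jaw": 1.8},{"offset": [0,0,0.3],"delta_rot": [0,0,0],"jaw": 1.8},{"offset": [0,0,0.35],"delta_rot": [0,0,0],"jaw": 1.8},{"offset": [0,0,0.4],"delta_rot": [0,0,0],"jaw": 1.8},{"offset": [0,0,0.4],"delta_rot": [0,0,0],"jaw": 1.8}]}}

```text
time: 9.68
position: [0.5824, -0.2757, 0.1182]
tool_rot: [0.724, 0.69, -0.0, -0.0]
ft_force: [-1.2, 0.3, -2.4]
grip_width: 0.0224
```

```bash
python3 - <<'E'
from h import *
im=camera('scene')[:,:,::-1]
cv2.imwrite('pics/s5.png',cv2.resize(im[190:310,270:430],None,fx=5,fy=5,interpolation=cv2.INTER_CUBIC))
E
python3 go.py .5825 -.2758 .12 87.2
```

```text
t 9.73 pos [ 0.5824 -0.2757  0.1182] yaw 87.21 F [ 0.71 -0.45 -0.78] M [0.016 0.004 0.026] w 0.0221
offset [-0.01  0.01 -0.18] rot [-0.01 -0.01  0.01]
```

View pics/s5.png

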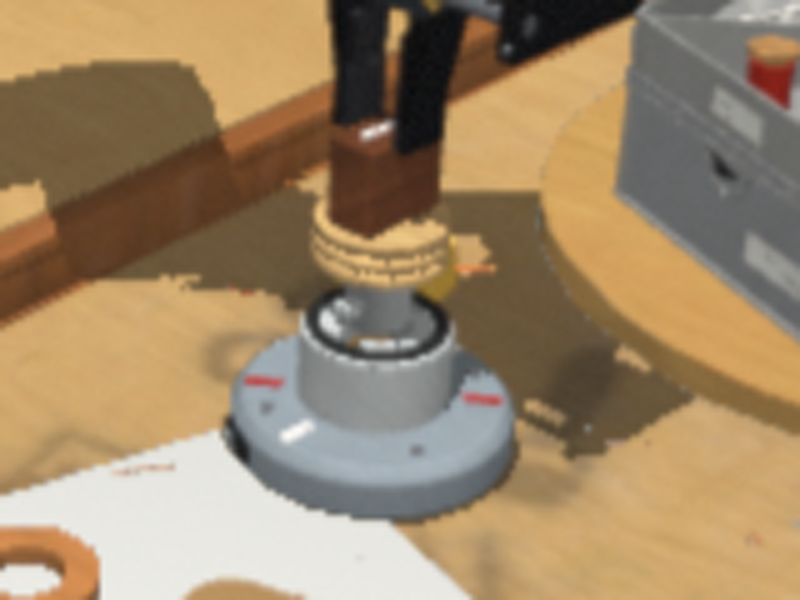

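Call:
{"name": "drive_tool", "arguments": {"plan": [{"offset": [0,0,0.1],"delta_rot": [0,0,0],"jaw": 1.8},{"offset": [0,0,0.15],"delta_rot": [0,0,0],"jaw": 1.8},{"offset": [0,0,0.2],"delta_rot": [0,0,0],"jaw": 1.8},{"offset": [0,0,0.25],"delta_rot": [0,0,0],"jaw": 1.8},{"offset": [0,0,0.3],"delta_rot": [0,0,0],"jaw": 1.8},{"offset": [0,0,0.35],"delta_rot": [0,0,0],"jaw": 1.8},{"offset": [0,0,0.4],"delta_rot": [0,0,0],"jaw": 1.8},{"offset": [0,0,0.4],"delta_rot": [0,0,0],"jaw": 1.8}]}}

```text
time: 10.4
position: [0.5824, -0.2757, 0.1141]
tool_rot: [0.724, 0.69, -0.0, -0.0]
ft_force: [-0.1, -1.0, -2.1]
grip_width: 0.0221
```

```bash
python3 go.py .5825 -.2758 .12 87.2
```

```text
t 10.4 pos [ 0.5824 -0.2757  0.1141] yaw 87.21 F [-0.1  -1.02 -2.12] M [0.045 0.048 0.068] w 0.0221
offset [-0.01  0.01 -0.59] rot [-0.01 -0.01  0.01]
```

Call:
{"name": "drive_tool", "arguments": {"plan": [{"offset": [0,0,0.1],"delta_rot": [0,0,0],"jaw": 1.8},{"offset": [0,0,0.15],"delta_rot": [0,0,0],"jaw": 1.8},{"offset": [0,0,0.2],"delta_rot": [0,0,0],"jaw": 1.8},{"offset": [0,0,0.25],"delta_rot": [0,0,0],"jaw": 1.8},{"offset": [0,0,0.3],"delta_rot": [0,0,0],"jaw": 1.8},{"offset": [0,0,0.35],"delta_rot": [0,0,0],"jaw": 1.8},{"offset": [0,0,0.4],"delta_rot": [0,0,0],"jaw": 1.8},{"offset": [0,0,0.4],"delta_rot": [0,0,0],"jaw": 1.8}]}}

```text
time: 11.07
position: [0.5824, -0.2757, 0.1101]
tool_rot: [0.724, 0.69, -0.0, -0.0]
ft_force: [0.2, -0.1, -1.8]
grip_width: 0.0223
```

```bash
python3 go.py .5825 -.2758 .12 87.2
```

```text
t 11.07 pos [ 0.5824 -0.2757  0.1101] yaw 87.21 F [ 0.18 -0.1  -1.81] M [ 0.059 -0.017 -0.034] w 0.0223
offset [-0.01  0.01 -0.99] rot [-0.01 -0.01  0.01]
```

Call:
{"name": "drive_tool", "arguments": {"plan": [{"offset": [0,0,0.1],"delta_rot": [0,0,0],"jaw": 1.8},{"offset": [0,0,0.15],"delta_rot": [0,0,0],"jaw": 1.8},{"offset": [0,0,0.2],"delta_rot": [0,0,0],"jaw": 1.8},{"offset": [0,0,0.25],"delta_rot": [0,0,0],"jaw": 1.8},{"offset": [0,0,0.3],"delta_rot": [0,0,0],"jaw": 1.8},{"offset": [0,0,0.3],"delta_rot": [0,0,0],"jaw": 1.8},{"offset": [0,0,0.3],"delta_rot": [0,0,0],"jaw": 1.8},{"offset": [0,0,0.3],"delta_rot": [0,0,0],"jaw": 1.8}]}}

```text
time: 11.73
position: [0.5825, -0.2758, 0.1072]
tool_rot: [0.724, 0.69, -0.0, -0.0]
ft_force: [0.4, -0.5, -2.0]
grip_width: 0.022
```

```bash
python3 go.py .5825 -.2758 .12 87.2
```

```text
t 11.73 pos [ 0.5825 -0.2758  0.1072] yaw 87.21 F [ 0.42 -0.45 -1.95] M [0.038 0.003 0.011] w 0.022
offset [-0.    0.   -1.28] rot [-0.    0.    0.01]
```

Call:
{"name": "drive_tool", "arguments": {"plan": [{"offset": [0,0,0.1],"delta_rot": [0,0,0],"jaw": 1.8},{"offset": [0,0,0.15],"delta_rot": [0,0,0],"jaw": 1.8},{"offset": [0,0,0.2],"delta_rot": [0,0,0],"jaw": 1.8},{"offset": [0,0,0.25],"delta_rot": [0,0,0],"jaw": 1.8},{"offset": [0,0,0.3],"delta_rot": [0,0,0],"jaw": 1.8},{"offset": [0,0,0.3],"delta_rot": [0,0,0],"jaw": 1.8},{"offset": [0,0,0.3],"delta_rot": [0,0,0],"jaw": 1.8},{"offset": [0,0,0.3],"delta_rot": [0,0,0],"jaw": 1.8}]}}

```text
time: 12.4
position: [0.5826, -0.2759, 0.1044]
tool_rot: [0.724, 0.69, 0.0, 0.0]
ft_force: [0.3, 0.5, -0.3]
grip_width: 0.0221
```

```bash
python3 go.py .5825 -.2758 .12 87.2
```

```text
t 12.4 pos [ 0.5826 -0.2759  0.1044] yaw 87.21 F [ 0.32  0.51 -0.33] M [0.054 0.019 0.002] w 0.0221
offset [ 0.   -0.01 -1.56] rot [0.01 0.01 0.01]
```

Call:
{"name": "drive_tool", "arguments": {"plan": [{"offset": [0,0,0.05],"delta_rot": [0,0,0],"jaw": 1.8},{"offset": [0,0,0.1],"delta_rot": [0,0,0],"jaw": 1.8},{"offset": [0,0,0.15],"delta_rot": [0,0,0],"jaw": 1.8},{"offset": [0,0,0.2],"delta_rot": [0,0,0],"jaw": 1.8},{"offset": [0,0,0.2],"delta_rot": [0,0,0],"jaw": 1.8},{"offset": [0,0,0.2],"delta_rot": [0,0,0],"jaw": 1.8},{"offset": [0,0,0.2],"delta_rot": [0,0,0],"jaw": 1.8},{"offset": [0,0,0.2],"delta_rot": [0,0,0],"jaw": 1.8}]}}

```text
time: 13.07
position: [0.5826, -0.2759, 0.1023]
tool_rot: [0.724, 0.69, 0.0, 0.0]
ft_force: [0.5, 0.2, 1.0]
grip_width: 0.0222
```

```bash
python3 go.py .5825 -.2758 .12 87.2
```

```text
t 13.07 pos [ 0.5826 -0.2759  0.1023] yaw 87.21 F [0.49 0.25 0.96] M [0.053 0.055 0.04 ] w 0.0222
offset [ 0.   -0.01 -1.77] rot [0.01 0.01 0.01]
```

Call:
{"name": "drive_tool", "arguments": {"plan": [{"offset": [0,0,0.1],"delta_rot": [0,0,0],"jaw": 1.8},{"offset": [0,0,0.2],"delta_rot": [0,0,0],"jaw": 1.8},{"offset": [0,0,0.3],"delta_rot": [0,0,0],"jaw": 1.8},{"offset": [0,0,0.4],"delta_rot": [0,0,0],"jaw": 1.8},{"offset": [0,0,0.5],"delta_rot": [0,0,0],"jaw": 1.8},{"offset": [0,0,0.6],"delta_rot": [0,0,0],"jaw": 1.8},{"offset": [0,0,0.6],"delta_rot": [0,0,0],"jaw": 1.8},{"offset": [0,0,0.6],"delta_rot": [0,0,0],"jaw": 1.8}]}}

```text
time: 13.73
position: [0.5827, -0.2759, 0.0965]
tool_rot: [0.724, 0.69, 0.0, 0.0]
ft_force: [-1.0, 0.6, 3.1]
grip_width: 0.022
```

```bash
python3 go.py .5825 -.2758 .12 87.2
```

```text
t 13.73 pos [ 0.5827 -0.2759  0.0965] yaw 87.21 F [-0.95  0.58  3.15] M [ 0.008  0.1   -0.002] w 0.022
offset [ 0.01 -0.02 -2.35] rot [0.02 0.02 0.01]
```

Call:
{"name": "drive_tool", "arguments": {"plan": [{"offset": [0,0,0.1],"delta_rot": [0,0,0],"jaw": 1.8},{"offset": [0,0,0.2],"delta_rot": [0,0,0],"jaw": 1.8},{"offset": [0,0,0.3],"delta_rot": [0,0,0],"jaw": 1.8},{"offset": [0,0,0.4],"delta_rot": [0,0,0],"jaw": 1.8},{"offset": [0,0,0.5],"delta_rot": [0,0,0],"jaw": 1.8},{"offset": [0,0,0.6],"delta_rot": [0,0,0],"jaw": 1.8},{"offset": [0,0,0.6],"delta_rot": [0,0,0],"jaw": 1.8},{"offset": [0,0,0.6],"delta_rot": [0,0,0],"jaw": 1.8}]}}

```text
time: 14.4
position: [0.5828, -0.276, 0.0907]
tool_rot: [0.724, 0.69, 0.0, 0.0]
ft_force: [-0.5, -0.6, 7.3]
grip_width: 0.022
```

```bash
python3 go.py .5825 -.2758 .12 87.2
```

```text
t 14.4 pos [ 0.5828 -0.276   0.0907] yaw 87.21 F [-0.51 -0.61  7.25] M [0.097 0.101 0.018] w 0.022
offset [ 0.02 -0.03 -2.93] rot [0.04 0.03 0.01]
```

Call:
{"name": "drive_tool", "arguments": {"plan": [{"offset": [0,0,0.03],"delta_rot": [0,0,0],"jaw": 1.8},{"offset": [0,0,0.06],"delta_rot": [0,0,0],"jaw": 1.8},{"offset": [0,0,0.09],"delta_rot": [0,0,0],"jaw": 1.8},{"offset": [0,0,0.12],"delta_rot": [0,0,0],"jaw": 1.8},{"offset": [0,0,0.15],"delta_rot": [0,0,0],"jaw": 1.8},{"offset": [0,0,0.15],"delta_rot": [0,0,0],"jaw": 1.8},{"offset": [0,0,0.15],"delta_rot": [0,0,0],"jaw": 1.8},{"offset": [0,0,0.15],"delta_rot": [0,0,0],"jaw": 1.8}]}}

```text
time: 15.07
position: [0.5829, -0.2761, 0.0895]
tool_rot: [0.724, 0.69, 0.0, 0.001]
ft_force: [-0.7, 0.3, 6.7]
grip_width: 0.0225
```

```bash
python3 go.py .5825 -.2758 .12 87.2
```

```text
t 15.07 pos [ 0.5829 -0.2761  0.0895] yaw 87.21 F [-0.67  0.34  6.69] M [ 0.126  0.117 -0.002] w 0.0225
offset [ 0.02 -0.04 -3.05] rot [0.06 0.04 0.01]
```

Call:
{"name": "drive_tool", "arguments": {"plan": [{"offset": [0,0,0.03],"delta_rot": [0,0,0],"jaw": 1.8},{"offset": [0,0,0.06],"delta_rot": [0,0,0],"jaw": 1.8},{"offset": [0,0,0.09],"delta_rot": [0,0,0],"jaw": 1.8},{"offset": [0,0,0.12],"delta_rot": [0,0,0],"jaw": 1.8},{"offset": [0,0,0.12],"delta_rot": [0,0,0],"jaw": 1.8},{"offset": [0,0,0.12],"delta_rot": [0,0,0],"jaw": 1.8},{"offset": [0,0,0.12],"delta_rot": [0,0,0],"jaw": 1.8},{"offset": [0,0,0.12],"delta_rot": [0,0,0],"jaw": 1.8}]}}

```text
time: 15.73
position: [0.583, -0.2761, 0.0885]
tool_rot: [0.724, 0.69, 0.0, 0.001]
ft_force: [-0.9, 0.3, 8.7]
grip_width: 0.0221
```

```bash
python3 go.py .5825 -.2758 .12 87.2
```

```text
t 15.73 pos [ 0.583  -0.2761  0.0885] yaw 87.22 F [-0.89  0.31  8.74] M [0.084 0.098 0.042] w 0.0221
offset [ 0.03 -0.05 -3.15] rot [0.07 0.05 0.02]
```

Call:
{"name": "drive_tool", "arguments": {"plan": [{"offset": [0,0,0.02],"delta_rot": [0,0,0],"jaw": 1.8},{"offset": [0,0,0.04],"delta_rot": [0,0,0],"jaw": 1.8},{"offset": [0,0,0.06],"delta_rot": [0,0,0],"jaw": 1.8},{"offset": [0,0,0.08],"delta_rot": [0,0,0],"jaw": 1.8},{"offset": [0,0,0.08],"delta_rot": [0,0,0],"jaw": 1.8},{"offset": [0,0,0.08],"delta_rot": [0,0,0],"jaw": 1.8},{"offset": [0,0,0.08],"delta_rot": [0,0,0],"jaw": 1.8},{"offset": [0,0,0.08],"delta_rot": [0,0,0],"jaw": 1.8}]}}

```text
time: 16.4
position: [0.583, -0.2763, 0.0882]
tool_rot: [0.724, 0.69, 0.0, 0.001]
ft_force: [-0.5, 1.1, 10.7]
grip_width: 0.0221
```

```bash
python3 go.py .5825 -.2758 .12 87.2
```

```text
t 16.4 pos [ 0.583  -0.2763  0.0882] yaw 87.22 F [-0.47  1.07 10.72] M [ 0.18   0.269 -0.012] w 0.0221
offset [ 0.04 -0.05 -3.18] rot [0.09 0.07 0.02]
```

Call:
{"name": "drive_tool", "arguments": {"plan": [{"offset": [0,0,0],"delta_rot": [0,0,1],"jaw": 1.8},{"offset": [0,0,0],"delta_rot": [0,0,3],"jaw": 1.8},{"offset": [0,0,0],"delta_rot": [0,0,5],"jaw": 1.8},{"offset": [0,0,0],"delta_rot": [0,0,7],"jaw": 1.8},{"offset": [0,0,0],"delta_rot": [0,0,9],"jaw": 1.8},{"offset": [0,0,0],"delta_rot": [0,0,11],"jaw": 1.8},{"offset": [0,0,0],"delta_rot": [0,0,12],"jaw": 1.8},{"offset": [0,0,0],"delta_rot": [0,0,12],"jaw": 1.8}]}}

```text
time: 17.07
position: [0.5831, -0.2761, 0.0882]
tool_rot: [0.792, 0.61, 0.0, 0.001]
ft_force: [-1.3, 1.5, 10.0]
grip_width: 0.022
```

```bash
python3 go.py .583 -.2761 .088 37.2
```

```text
t 17.07 pos [ 0.5831 -0.2761  0.0882] yaw 75.19 F [-1.33  1.51  9.96] M [0.23  0.113 0.07 ] w 0.022
offset [-0.01 -0.01  0.02] rot [ 1.100e-01 -1.000e-02  3.799e+01]
```

Call:
{"name": "drive_tool", "arguments": {"plan": [{"offset": [0,0,0],"delta_rot": [0,0,2],"jaw": 1.8},{"offset": [0,0,0],"delta_rot": [0,0,5],"jaw": 1.8},{"offset": [0,0,0],"delta_rot": [0,0,8],"jaw": 1.8},{"offset": [0,0,0],"delta_rot": [0,0,11],"jaw": 1.8},{"offset": [0,0,0],"delta_rot": [0,0,14],"jaw": 1.8},{"offset": [0,0,0],"delta_rot": [0,0,17],"jaw": 1.8},{"offset": [0,0,0],"delta_rot": [0,0,19],"jaw": 1.8},{"offset": [0,0,0],"delta_rot": [0,0,19],"jaw": 1.8}]}}

```text
time: 17.73
position: [0.5835, -0.2761, 0.0882]
tool_rot: [0.882, 0.471, 0.001, 0.001]
ft_force: [-0.1, 1.5, 9.1]
grip_width: 0.0228
```

```bash
python3 go.py .583 -.2761 .088 37.2
```

```text
t 17.73 pos [ 0.5835 -0.2761  0.0882] yaw 56.14 F [-0.05  1.47  9.14] M [0.157 0.013 0.08 ] w 0.0228
offset [-0.02 -0.04  0.02] rot [ 0.14 -0.05 18.94]
```

Call:
{"name": "drive_tool", "arguments": {"plan": [{"offset": [0,0,0],"delta_rot": [0,0,2],"jaw": 1.8},{"offset": [0,0,0],"delta_rot": [0,0,5],"jaw": 1.8},{"offset": [0,0,0],"delta_rot": [0,0,8],"jaw": 1.8},{"offset": [0,0,0],"delta_rot": [0,0,11],"jaw": 1.8},{"offset": [0,0,0],"delta_rot": [0,0,14],"jaw": 1.8},{"offset": [0,0,0],"delta_rot": [0,0,17],"jaw": 1.8},{"offset": [0,0,0],"delta_rot": [0,0,19],"jaw": 1.8},{"offset": [0,0,0],"delta_rot": [0,0,19],"jaw": 1.8}]}}

```text
time: 18.4
position: [0.5837, -0.2762, 0.0882]
tool_rot: [0.948, 0.318, 0.001, 0.001]
ft_force: [-0.1, 1.0, 10.0]
grip_width: 0.0224
```

```bash
python3 go.py .583 -.2761 .095 37.2
python3 - <<'E'
from h import *
T=wristT();np.save('T6.npy',T)
cv2.imwrite('pics/w6.png',camera('wrist')[:,:,::-1])
im=camera('scene')[:,:,::-1]
cv2.imwrite('pics/s6.png',cv2.resize(im[190:310,270:430],None,fx=5,fy=5,interpolation=cv2.INTER_CUBIC))
E
```

```text
t 18.4 pos [ 0.5837 -0.2762  0.0882] yaw 37.14 F [-0.08  0.98 10.01] M [ 0.114  0.003 -0.027] w 0.0224
offset [-0.04 -0.05 -0.68] rot [ 0.16 -0.08 -0.06]
```

View pics/w6.png

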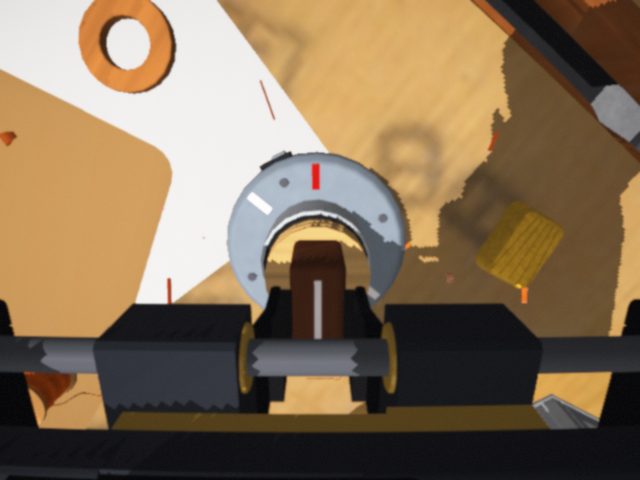

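View pics/s6.png

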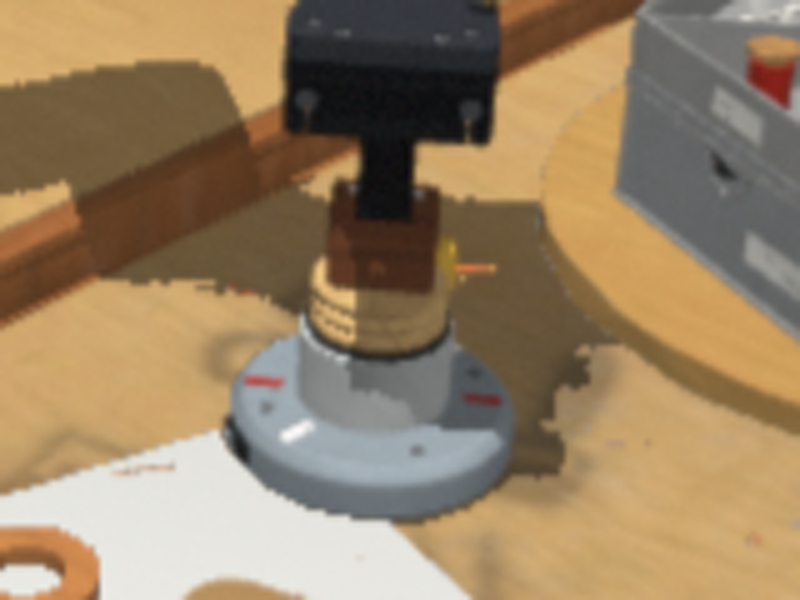

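Call:
{"name": "drive_tool", "arguments": {"plan": [{"offset": [0,0,-0.1],"delta_rot": [0,0,0],"jaw": 1.8},{"offset": [0,0,-0.2],"delta_rot": [0,0,0],"jaw": 1.8},{"offset": [0,0,-0.3],"delta_rot": [0,0,0],"jaw": 1.8},{"offset": [0,0,-0.4],"delta_rot": [0,0,0],"jaw": 1.8},{"offset": [0,0,-0.5],"delta_rot": [0,0,0],"jaw": 1.8},{"offset": [0,0,-0.6],"delta_rot": [0,0,0],"jaw": 1.8},{"offset": [0,0,-0.65],"delta_rot": [0,0,0],"jaw": 1.8},{"offset": [0,0,-0.65],"delta_rot": [0,0,0],"jaw": 1.8}]}}

```text
time: 19.17
position: [0.5834, -0.2759, 0.0937]
tool_rot: [0.948, 0.319, 0.001, 0.001]
ft_force: [0.8, -0.5, 4.7]
grip_width: 0.0221
```

```bash
python3 go.py .583 -.2761 .095 37.2
```

```text
t 19.17 pos [ 0.5834 -0.2759  0.0937] yaw 37.2 F [ 0.81 -0.53  4.69] M [ 0.05  -0.219 -0.007] w 0.0221
offset [-0.04 -0.01 -0.13] rot [ 0.09 -0.07  0.  ]
```

Call:
{"name": "drive_tool", "arguments": {"plan": [{"offset": [0,0,-0.03],"delta_rot": [0,0,0],"jaw": 1.8},{"offset": [0,0,-0.06],"delta_rot": [0,0,0],"jaw": 1.8},{"offset": [0,0,-0.09],"delta_rot": [0,0,0],"jaw": 1.8},{"offset": [0,0,-0.12],"delta_rot": [0,0,0],"jaw": 1.8},{"offset": [0,0,-0.15],"delta_rot": [0,0,0],"jaw": 1.8},{"offset": [0,0,-0.15],"delta_rot": [0,0,0],"jaw": 1.8},{"offset": [0,0,-0.15],"delta_rot": [0,0,0],"jaw": 1.8},{"offset": [0,0,-0.15],"delta_rot": [0,0,0],"jaw": 1.8}]}}

```text
time: 19.83
position: [0.5826, -0.2757, 0.0947]
tool_rot: [0.948, 0.319, 0.0, 0.0]
ft_force: [1.7, 0.6, 5.0]
grip_width: 0.0217
```

```bash
python3 go.py .583 -.2761 .095 37.2
```

```text
t 19.83 pos [ 0.5826 -0.2757  0.0947] yaw 37.21 F [1.74 0.56 4.96] M [ 0.156 -0.515 -0.022] w 0.0217
offset [ 0.01  0.05 -0.03] rot [ 0.01 -0.02  0.01]
```

Call:
{"name": "drive_tool", "arguments": {"plan": [{"offset": [0,0,-0.03],"delta_rot": [0,0,0],"jaw": 1.8},{"offset": [0,0,-0.06],"delta_rot": [0,0,0],"jaw": 1.8},{"offset": [0,0,-0.08],"delta_rot": [0,0,0],"jaw": 1.8},{"offset": [0,0,-0.08],"delta_rot": [0,0,0],"jaw": 1.8},{"offset": [0,0,-0.08],"delta_rot": [0,0,0],"jaw": 1.8},{"offset": [0,0,-0.08],"delta_rot": [0,0,0],"jaw": 1.8},{"offset": [0,0,-0.08],"delta_rot": [0,0,0],"jaw": 1.8},{"offset": [0,0,-0.08],"delta_rot": [0,0,0],"jaw": 1.8}]}}

```text
time: 20.5
position: [0.5824, -0.2757, 0.0952]
tool_rot: [0.948, 0.319, -0.0, -0.0]
ft_force: [2.6, 0.2, 0.3]
grip_width: 0.0223
```

```bash
python3 go.py .583 -.2761 .095 37.2
```

```text
t 20.5 pos [ 0.5824 -0.2757  0.0952] yaw 37.21 F [2.55 0.24 0.25] M [ 0.084 -0.738  0.03 ] w 0.0223
offset [0.02 0.06 0.02] rot [-0.01  0.    0.01]
```

Call:
{"name": "drive_tool", "arguments": {"plan": [{"offset": [0,0.03,0.02],"delta_rot": [0,0,0],"jaw": 1.8},{"offset": [0,0.06,0.04],"delta_rot": [0,0,0],"jaw": 1.8},{"offset": [0,0.06,0.04],"delta_rot": [0,0,0],"jaw": 1.8},{"offset": [0,0.06,0.04],"delta_rot": [0,0,0],"jaw": 1.8},{"offset": [0,0.06,0.04],"delta_rot": [0,0,0],"jaw": 1.8},{"offset": [0,0.06,0.04],"delta_rot": [0,0,0],"jaw": 1.8},{"offset": [0,0.06,0.04],"delta_rot": [0,0,0],"jaw": 1.8},{"offset": [0,0.06,0.04],"delta_rot": [0,0,0],"jaw": 1.8}]}}

```text
time: 21.17
position: [0.5828, -0.2762, 0.0953]
tool_rot: [0.948, 0.319, -0.0, -0.0]
ft_force: [1.8, 0.9, 2.7]
grip_width: 0.0219
```

```bash
python3 go.py .583 -.2761 .095 37.2
```

```text
t 21.17 pos [ 0.5828 -0.2762  0.0953] yaw 37.21 F [1.8  0.9  2.67] M [ 0.256 -0.521  0.032] w 0.0219
offset [0.02 0.   0.03] rot [-0.   -0.    0.01]
```

Small residual load; release gently.

Call:
{"name": "drive_tool", "arguments": {"plan": [{"offset": [0,0.03,0.02],"delta_rot": [0,0,0],"jaw": 2.2},{"offset": [0,0.03,0.02],"delta_rot": [0,0,0],"jaw": 2.5},{"offset": [0,0.03,0.02],"delta_rot": [0,0,0],"jaw": 2.8},{"offset": [0,0.03,0.02],"delta_rot": [0,0,0],"jaw": 3.2},{"offset": [0,0.03,0.02],"delta_rot": [0,0,0],"jaw": 3.8},{"offset": [0,0.03,0.02],"delta_rot": [0,0,0],"jaw": 4.4},{"offset": [0,0.03,0.02],"delta_rot": [0,0,0],"jaw": 5},{"offset": [0,0.03,0.02],"delta_rot": [0,0,0],"jaw": 5}]}}

```text
time: 21.83
position: [0.5827, -0.2765, 0.0947]
tool_rot: [0.948, 0.319, -0.0, -0.0]
ft_force: [0.0, -0.2, 0.6]
grip_width: 0.0469
```

```bash
python3 go.py .583 -.2761 .095 37.2
python3 - <<'E'
from h import *
cv2.imwrite('pics/w7.png',camera('wrist')[:,:,::-1])
im=camera('scene')[:,:,::-1]
cv2.imwrite('pics/s7.png',cv2.resize(im[190:310,270:430],None,fx=5,fy=5,interpolation=cv2.INTER_CUBIC))
E
```

```text
t 21.83 pos [ 0.5827 -0.2765  0.0947] yaw 37.21 F [ 0.05 -0.16  0.58] M [-0.043 -0.029  0.017] w 0.0469
offset [ 0.05 -0.01 -0.03] rot [-0.04  0.03  0.01]
```

View pics/w7.png

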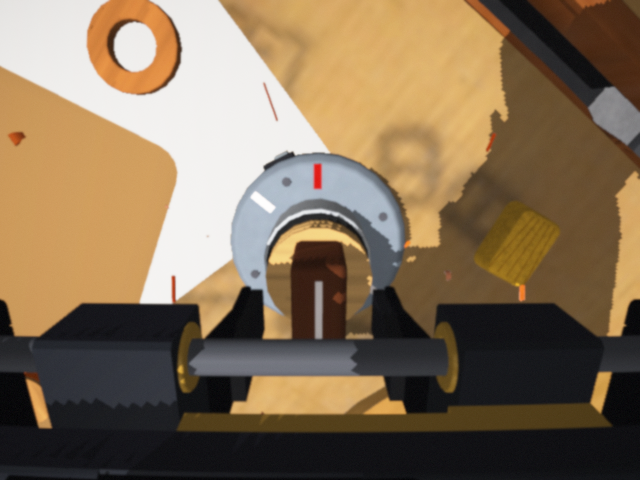

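View pics/s7.png

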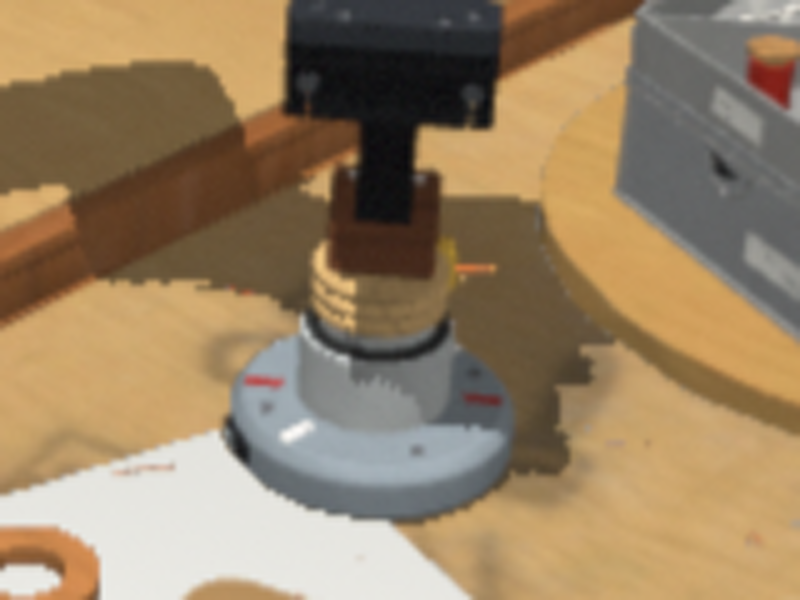

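Released and risen evenly, with the bar at x≈319 in line with the red stroke at x≈318. Retract straight up.

Call:
{"name": "drive_tool", "arguments": {"plan": [{"offset": [0,0,-0.1],"delta_rot": [0,0,0],"jaw": 6},{"offset": [0,0,-0.7],"delta_rot": [0,0,0],"jaw": 6},{"offset": [0,0,-1.7],"delta_rot": [0,0,0],"jaw": 6},{"offset": [0,0,-3.2],"delta_rot": [0,0,0],"jaw": 6},{"offset": [0,0,-5],"delta_rot": [0,0,0],"jaw": 6},{"offset": [0,0,-7],"delta_rot": [0,0,0],"jaw": 6},{"offset": [0,0,-8.5],"delta_rot": [0,0,0],"jaw": 6},{"offset": [0,0,-9],"delta_rot": [0,0,0],"jaw": 6}]}}

```text
time: 22.6
position: [0.5848, -0.2777, 0.1892]
tool_rot: [0.948, 0.319, 0.002, 0.003]
ft_force: [-0.0, -0.3, 0.2]
grip_width: 0.0598
```

Call:
{"name": "drive_tool", "arguments": {"plan": [{"offset": [0,0.5,-0.5],"delta_rot": [0,0,0],"jaw": 6},{"offset": [0,1.5,-1],"delta_rot": [0,0,0],"jaw": 6},{"offset": [0,3,-1],"delta_rot": [0,0,0],"jaw": 6},{"offset": [0,5,-1],"delta_rot": [0,0,0],"jaw": 6},{"offset": [0,6.5,-1],"delta_rot": [0,0,0],"jaw": 6},{"offset": [0,7,-1],"delta_rot": [0,0,0],"jaw": 6},{"offset": [0,7,-1],"delta_rot": [0,0,0],"jaw": 6},{"offset": [0,7,-1],"delta_rot": [0,0,0],"jaw": 6}]}}

```text
time: 23.27
position: [0.6246, -0.3317, 0.194]
tool_rot: [0.948, 0.319, -0.001, -0.001]
ft_force: [-0.1, 0.9, 0.8]
grip_width: 0.0602
```

```bash
python3 - <<'E'
from m import *
Tw=wristT();im=np.ascontiguousarray(camera('wrist')[:,:,::-1]);cv2.imwrite('pics/w8.png',im)
i2=camera('scene')[:,:,::-1];cv2.imwrite('pics/s8.png',cv2.resize(i2[190:310,210:430],None,fx=3.6,fy=3.6,interpolation=cv2.INTER_CUBIC))
c=calibration('wrist');hsv=cv2.cvtColor(im,cv2.COLOR_BGR2HSV)
w=((hsv[...,2]>150)&(hsv[...,1]<60)).astype(np.uint8)
zt=.0645+.007+.058
for a,ce,p in blobs(im,w,200,20,440,280,60):
    P=np.array([onz(c,q,zt,Tw) for q in p[::max(1,len(p)//300)]])[:,:2];mu=P.mean(0);u=np.linalg.svd(P-mu)[2][0]
    print(a,ce.round(1),mu.round(4),np.degrees(np.arctan2(u[1],u[0])))
E
```

```text
18371 [266.3  99.7] [ 0.5442 -0.2769] -20.568510603884175
351 [318. 138.] [ 0.5826 -0.2754] -52.79061493825974
75 [357.6 169.3] [ 0.614  -0.2755] -2.02649565748796
```

View pics/w8.png

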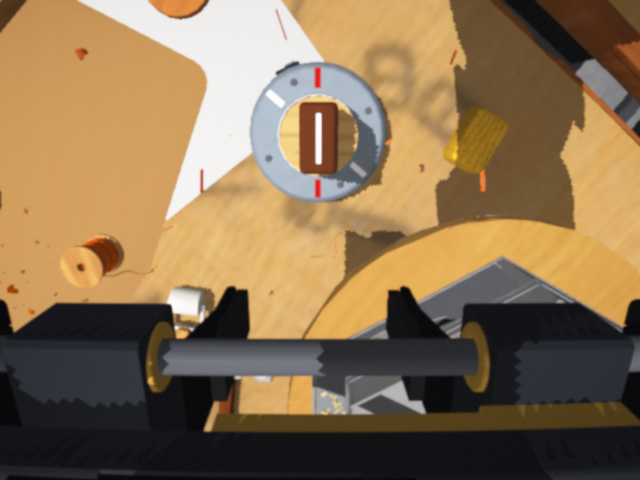

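View pics/s8.png

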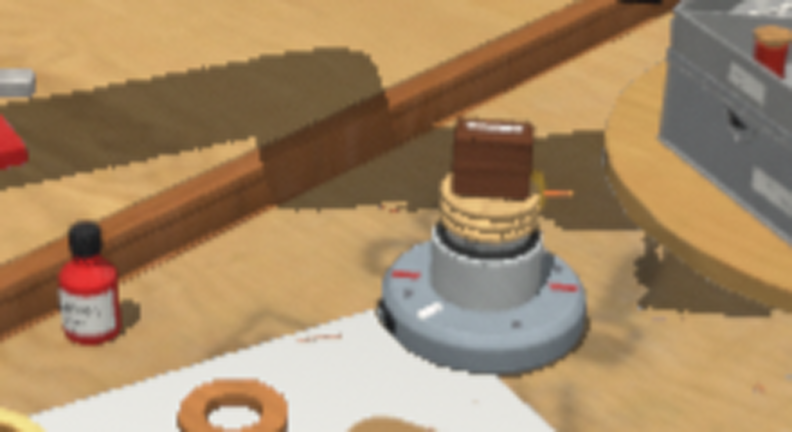

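The bar line (318,138) lies exactly on the red strokes at (318,78) and (318,188). The head is upright with an even gap of about 7 mm above the ring, and the bystanders have not moved.

```bash
python3 -c "
from rig import *
print(hand_in())"
```

```text
the job is handed in; nothing more can be done
None
```

The burnishing head is locked in the chuck and released, and the job is handed in at about 23 s of the 64 s allowed. I took the farther of the two heads (0.48 m from the base; the other was 0.40 m), as asked.

**Steps:**
- I lowered it with the bar on the white marks and met the spring plunger at about 1 N.
- I pressed down until the wheel landed on the rubber ring, at about 13 N at most in the readings.
- I turned it 50° clockwise and eased up about 7 mm until the lugs met the lip.
- I opened the jaws and backed the gripper away.

**Last checks:**
- The bar measured at -52.8°, matching the red marks at -52.8°.
- The head stood upright and raised above the ring.
- The force after release was near zero.
- The bottle, spool and wax were standing where they had been, judged by eye in the last pictures.

**Disagreements:**
- The top and wrist cameras differed by about 2 mm on the chuck's x position, so I used a value between them; it went in freely.
- About 2 N of sideways load remained just before release and was gone once the jaws opened.

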